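# Make up a battery row in the pack jig

### The arm

A 6-joint arm with a two-finger parallel gripper is mounted at the origin on a cart in front of the work surface, level with it; the furniture and walls round the work are solid. World frame = base frame: x ahead of the robot, y to its left, z up, the work surface at z = 0. Lengths are in m, angles in rad, forces in N, time in s.
With the tool pointing down it reaches from about 0.275 to 0.975 m from the base axis. Payload 8.4 kg.
Tool frame: the origin (TCP) lies midway between the tips of the shut fingers; the grasp point (between the pads) lies 19 mm behind it; z points along the fingers, y is the line along which they close (so a half turn about z gives the same grasp; the last joint's range is limited). The gripper opens to 92 mm and grips with 3 to 60 N. Pads are 20 mm wide; open, the fingers measure 128 mm over their backs; the gripper's body (75 mm by 189 mm) begins 69 mm behind the grasp point.
Start: joints at [-1.151, 0.353, 1.633, -0, 1.155, -0.002], TCP at [0.256, -0.57, 0.215] pointing down, gripper open.
Joint ranges: [-2.63, 2.63], [-0.92, 2.1], [0.06, 2.66], [-1.3, 4.44], [0, 2.69], [-3.02, 3.02]. Speed limits (rad/s): [2.22, 2.22, 2.79, 3.14, 3.14, 3.14].

### API

Orientations are given as a 3x3 rotation matrix whose columns are the frame's x, y, z axes.
In Python, from station import env gives the robot as it stands.
- The arm moves only by the tool arm_command, never from a script. Its argument "rows" is a list of rows, each a list of 3 entries, a list of its own where there are three numbers: the shift along the tool's x, y, z in m, then the turn about the tool's z in degrees, then the closure, from -1 (fully open) to 1 (shut). A call has 1 to 5 rows; each row shifts and turns the commanded pose from where the row before left it, along the tool's axes as they then stand; what a row does not reach is not made up. A row lasts 1/10 s, in which the tool goes at most 50 mm and 8.59 degrees, less where a joint would pass 70% of its speed; a pose out of reach is approached as far as the arm can. A call is refused whole if a number of a shift passes 0.05 or a number of a turn 8.59, either way. A call with a gripper value outside its range is refused whole. The fingers move at their own pace and stop on an object; "force" is the grip in N (left out, the last holds). Time passes only in rows, so rows that do not move let the fingers close. It gives the time, the measured TCP pose, the force, the opening and the grip force at its end, in the units of the state.
- env.read_state(): the state, without advancing time (a new reading comes with each control period).
- env.get_image(name): name is "scene" or "top"; returns the picture (384x512x3 uint8, red, green, blue); there is no depth.
- env.camera_info(name): a dict with "K" (3x3 intrinsics, pixels), "extrinsics" (4x4, takes a point from camera to world coordinates). Camera axes: x right, y up, looking along -z (the intrinsics and any distortion apply to the point x, -y, -z); pixel columns grow to the right and rows downward; lengths in m; the calibration is good to about 2 mm. A picture is of the moment at which its call begins. camera_info takes no time and is no camera call.
- env.sign_off(): hands the job in; it is judged then, once.
The state is a dict: "time_s": time; "qpos": joint angles; "joint_velocities": joint speeds; "tau": joint torques, N m; "tool_pos": TCP position; "orientation": TCP orientation; "ft_force": force on the tool from outside, world axes, zero at the start; "ft_torque": the same for the moment, N m; "gripper_width": finger opening in m; "grasp_force": force on a finger pad.
Only numpy, scipy, OpenCV 4.12 (cv2) and the standard library are available. Lean on these libraries where they do the work, as an engineer would, in place of code of your own. Each camera call takes 0.05 s, during which the arm holds its last target. There are 200 camera calls.

### The job

Make up the battery pack: slide the follower of the pack jig fully back to make room, then pull every battery that is in the spring rack straight up out of its slot by its exposed top, and stand them all upright, side by side, on the plate of the pack jig, terminal ends at the jig's open side, each one square and flush against the end fence and the row closed up without gaps from the side fence. Then slide the follower up until it bears against the last battery, and leave the tape, cutters and screwdriver where they lie.

Things in the scene. Friction and masses are not known exactly. Their poses are not given: they have to be found in the camera images.
- battery_a: sealed lead-acid battery, black box 97 long (its x) x 24 thick (its y) x 52 mm high, 0.29 kg, pale labels on its broad sides; pushed broadside higher than 15 mm above its foot it tips over; two metal tab terminals on top, 10 mm in from its -x end, up to 60 mm above the underside. Origin: centre of the underside. Starts in a rack slot with its axes as the rack's. Three or all four are present
- battery_b: sealed lead-acid battery, black box 97 long (its x) x 24 thick (its y) x 52 mm high, 0.29 kg, pale labels on its broad sides; pushed broadside higher than 15 mm above its foot it tips over; two metal tab terminals on top, 10 mm in from its -x end, up to 60 mm above the underside. Origin: centre of the underside. Starts in a rack slot with its axes as the rack's. Three or all four are present
- battery_c: sealed lead-acid battery, black box 97 long (its x) x 24 thick (its y) x 52 mm high, 0.29 kg, pale labels on its broad sides; pushed broadside higher than 15 mm above its foot it tips over; two metal tab terminals on top, 10 mm in from its -x end, up to 60 mm above the underside. Origin: centre of the underside. Starts in a rack slot with its axes as the rack's. Three or all four are present
- battery_d: sealed lead-acid battery, black box 97 long (its x) x 24 thick (its y) x 52 mm high, 0.29 kg, pale labels on its broad sides; pushed broadside higher than 15 mm above its foot it tips over; two metal tab terminals on top, 10 mm in from its -x end, up to 60 mm above the underside. Origin: centre of the underside. Starts in a rack slot with its axes as the rack's. Three or all four are present
- rack: grey sheet-metal rack, 2.5 kg, standing free, 116 (x) x 202 (y) mm; origin under its centre. Slots along x centred at y = -75, -25, 25, 75 mm; slot floor 6 mm, walls 38 mm, end walls 28 mm above the bench, so a battery's top 20 mm stands out; 26 mm free between batteries. A copper leaf spring (5 N) wedges each battery to the +y wall: pull straight up (5 to 12 N)
- jig: pack jig, fixed: aluminium plate, x from -64 to 70, y from -112 to 112 mm, its top 10 mm above the bench; origin on the bench under the plate. Grey end fence along y (inner face x = 55 mm) and side fence along x (inner face y = 95 mm), 24 mm high above the plate, meet in a square corner; the -x side is open. A grey follower on the plate faces the side fence
- jig_corner (a point): inside corner of the two fences on the plate's top face, axes as the jig's: the end fence is the plane x = 0, the side fence the plane y = 0; batteries belong at x < 0, y < 0, underside at z = 0
- follower (a joint): slide of the follower along the jig's +y, m: 0 = open (its face 170 mm from the side fence), grows toward the side fence, stop at 0.135; takes about 3 N to move and stays where it is left
- follower_face (a point): middle of the lower edge of the follower's pressure face, which looks along +y to the side fence (80 mm wide along x, 24 high; plate 12 thick); behind it (-y) a carriage 40 wide along x, 14 mm high, ends 33 mm behind the face
- follower_knob (a point): middle of the follower's upright black knob, 19 mm diameter, from 26 mm below this point (narrow neck) to 10 mm above it, 23 mm behind the face; pinch it from above or push it
- tape_roll: bystander: roll of amber tape lying flat, 70 mm diameter, 18 mm high; origin at the centre of its underside
- side_cutters: bystander: red-handled cutters lying flat, 122x40x12 mm; origin at the centre of the underside
- small_driver: bystander: small blue screwdriver lying flat, 123x12x12 mm; origin at the centre of the underside
Not all that is in view belongs to the job. What is shaped like the battery_c but turquoise is not meant.

How it is judged:
On the way, in this order (a step that is already met when the one before it is completed fails the run):
1. the follower has been slid back to within 12 mm of fully open (value of joint follower below 0.012 m), for 0.2 s.
2. every battery has left the rack and stands upright on the jig's plate (z of battery_a in the frame of jig_corner between -0.004 and 0.004 m and angle between each of battery_a, battery_b, battery_c, battery_d's own z axis and vertical below 0.06 rad and x of battery_a in the frame of jig_corner between -0.085 and 0 m and y of battery_a in the frame of jig_corner between -0.19 and 0 m and z of battery_b in the frame of jig_corner between -0.004 and 0.004 m and x of battery_b in the frame of jig_corner between -0.085 and 0 m and y of battery_b in the frame of jig_corner between -0.19 and 0 m and z of battery_c in the frame of jig_corner between -0.004 and 0.004 m and x of battery_c in the frame of jig_corner between -0.085 and 0 m and y of battery_c in the frame of jig_corner between -0.19 and 0 m and z of battery_d in the frame of jig_corner between -0.004 and 0.004 m and x of battery_d in the frame of jig_corner between -0.085 and 0 m and y of battery_d in the frame of jig_corner between -0.19 and 0 m), for 0.2 s.
At the end, for the whole second after the job is handed in: every battery upright on the plate, terminals at the open side, within 2.5 mm of the end fence and 0.035 rad of square; the first within 2.5 mm of the side fence, each next within 2.5 mm of its neighbour; the follower within 3 mm of the last; all at rest (z of battery_a in the frame of jig_corner between -0.004 and 0.004 m and angle between each of battery_a, battery_b, battery_c, battery_d's own z axis and vertical below 0.06 rad and x of each of battery_a, battery_b, battery_c, battery_d in the frame of jig_corner above -0.051 m and angle between the x axis of each of battery_a, battery_b, battery_c, battery_d and the x axis of jig, either way round below 0.035 rad and x of jig_corner in the frame of battery_a above 0.04 m and (y of battery_a in the frame of jig_corner above -0.0145 m or (y of battery_b in the frame of battery_a between 0.02 and 0.0265 m and x of battery_b in the frame of battery_a between -0.006 and 0.006 m) or (y of battery_c in the frame of battery_a between 0.02 and 0.0265 m and x of battery_c in the frame of battery_a between -0.006 and 0.006 m) or (y of battery_d in the frame of battery_a between 0.02 and 0.0265 m and x of battery_d in the frame of battery_a between -0.006 and 0.006 m)) and linear speed of each of battery_a, battery_b, battery_c, battery_d below 0.02 m/s and z of battery_b in the frame of jig_corner between -0.004 and 0.004 m and x of jig_corner in the frame of battery_b above 0.04 m and (y of battery_b in the frame of jig_corner above -0.0145 m or (y of battery_a in the frame of battery_b between 0.02 and 0.0265 m and x of battery_a in the frame of battery_b between -0.006 and 0.006 m) or (y of battery_c in the frame of battery_b between 0.02 and 0.0265 m and x of battery_c in the frame of battery_b between -0.006 and 0.006 m) or (y of battery_d in the frame of battery_b between 0.02 and 0.0265 m and x of battery_d in the frame of battery_b between -0.006 and 0.006 m)) and z of battery_c in the frame of jig_corner between -0.004 and 0.004 m and x of jig_corner in the frame of battery_c above 0.04 m and (y of battery_c in the frame of jig_corner above -0.0145 m or (y of battery_a in the frame of battery_c between 0.02 and 0.0265 m and x of battery_a in the frame of battery_c between -0.006 and 0.006 m) or (y of battery_b in the frame of battery_c between 0.02 and 0.0265 m and x of battery_b in the frame of battery_c between -0.006 and 0.006 m) or (y of battery_d in the frame of battery_c between 0.02 and 0.0265 m and x of battery_d in the frame of battery_c between -0.006 and 0.006 m)) and z of battery_d in the frame of jig_corner between -0.004 and 0.004 m and x of jig_corner in the frame of battery_d above 0.04 m and (y of battery_d in the frame of jig_corner above -0.0145 m or (y of battery_a in the frame of battery_d between 0.02 and 0.0265 m and x of battery_a in the frame of battery_d between -0.006 and 0.006 m) or (y of battery_b in the frame of battery_d between 0.02 and 0.0265 m and x of battery_b in the frame of battery_d between -0.006 and 0.006 m) or (y of battery_c in the frame of battery_d between 0.02 and 0.0265 m and x of battery_c in the frame of battery_d between -0.006 and 0.006 m)) and (y of follower_face in the frame of battery_a between -0.015 and -0.009 m or y of follower_face in the frame of battery_b between -0.015 and -0.009 m or y of follower_face in the frame of battery_c between -0.015 and -0.009 m or y of follower_face in the frame of battery_d between -0.015 and -0.009 m)); the robot touches nothing.
It fails at once if the tape was moved by more than 3 cm (distance of tape_roll from where it was at the start of the episode above 0.03 m).
It fails at once if the cutters were moved by more than 3 cm (distance of side_cutters from where it was at the start of the episode above 0.03 m).
It fails at once if the screwdriver was moved by more than 3 cm (distance of small_driver from where it was at the start of the episode above 0.03 m).
Of battery_a, battery_b, battery_c, battery_d only 3 to 4 are there at a start; the rules pass over those that are not, and their reading is None.
At some moment in a run one of rack may be knocked a few centimetres aside while the robot is not near it.
Once in a run the grip may slacken for a moment while it holds something.
It also fails if it takes over 208 s, if anything falls off the work surface, if the arm or the gripper's body presses on something with over 40 N, if the wrist force passes 120 N, or if a joint passes its speed limit or range.

## Working session

There is one attempt and no reset: what is moved stays moved. The work goes in short steps, Python scripts to look and compute and a tool call to move; the robot and the scene stay as the last step left them, time stands still between calls to the robot, and variables do not carry over. Pictures are saved under pics/ and viewed, at most 14 in all, crops included, and the job is handed in when it is done.

Besides the shell and the picture viewer there is one more tool, called after "Call:" as name([rows], argument=value, ...), one row to a line, values as JSON. arm_command: Moves the arm, as the interface text tells. Its arguments: {"type":"object","properties":{"rows":{"type":"array"},"force":{"type":"number"}},"required":["rows"]}

```bash
ls; mkdir -p pics; python3 - <<'E'
from station import env
import cv2,numpy as np
for n in("scene","top"):
    cv2.imwrite(f"pics/{n}0.png",cv2.cvtColor(env.get_image(n),cv2.COLOR_RGB2BGR))
    c=env.camera_info(n);print(n,{k:np.round(v,4).tolist() if not isinstance(v,str) else v for k,v in c.items()})
s=env.read_state();print(s)
E
```

```text
pics
scene {'K': [[443.8299, 0.0, 257.2477], [0.0, 443.8299, 192.2951], [0.0, 0.0, 1.0]], 'extrinsics': [[-0.6319, 0.54, -0.556, -0.2423], [-0.7747, -0.4597, 0.4341, 0.5335], [-0.0212, 0.705, 0.7089, 1.0037], [0.0, 0.0, 0.0, 1.0]]}
top {'K': [[463.5189, 0.0, 254.06], [0.0, 463.5189, 188.9957], [0.0, 0.0, 1.0]], 'extrinsics': [[-0.007, 0.9922, -0.1244, 0.3477], [-0.9998, -0.0046, 0.02, -0.0362], [0.0193, 0.1245, 0.992, 1.1688], [0.0, 0.0, 0.0, 1.0]]}
{'time_s': 0.1, 'qpos': array([-1.15140353e+00,  3.53597924e-01,  1.63405424e+00,  1.19229082e-05,
        1.15519354e+00, -2.41193904e-03]), 'joint_velocities': array([ 4.77160943e-04, -9.32081983e-04, -3.37871625e-03, -2.68199502e-05,
        9.49215631e-05,  1.35324943e-03]), 'tau': array([-2.93725396e-03, -5.94905448e+01, -3.34931588e+01,  6.96457992e-02,
        1.83722324e-02, -3.85405747e-05]), 'tool_pos': array([ 0.25569574, -0.5698156 ,  0.21392924]), 'orientation': array([[ 9.12353532e-01,  4.09402959e-01, -5.00284661e-04],
       [ 4.09403264e-01, -9.12352809e-01,  1.14889315e-03],
       [ 1.39241409e-05, -1.25301490e-03, -9.99999215e-01]]), 'ft_force': array([-0.02546041, -0.54539047,  0.16901907]), 'ft_torque': array([0.00704865, 0.04545867, 0.02544881]), 'grasp_force': 0.0, 'gripper_width': 0.09199771213506365}
```

View pics/top0.png

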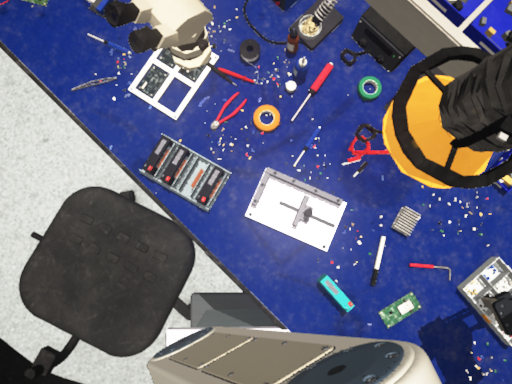

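View pics/scene0.png

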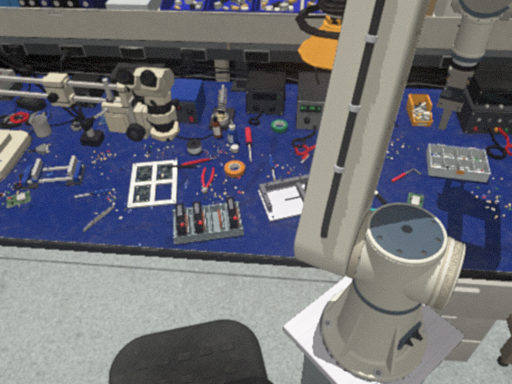

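The top view shows the rack with batteries around (185,172), the jig around (297,210) and bystanders at (266,118), (228,112) and (305,145). The turquoise decoy is at (336,294). Next I'll zoom in.

```bash
python3 - <<'E'
import cv2
a=cv2.imread("pics/top0.png")[90:260,130:360]
cv2.imwrite("pics/crop0.png",cv2.resize(a,None,fx=3.45,fy=3.45,interpolation=cv2.INTER_CUBIC))
E
```

```text
(no output)
```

View pics/crop0.png

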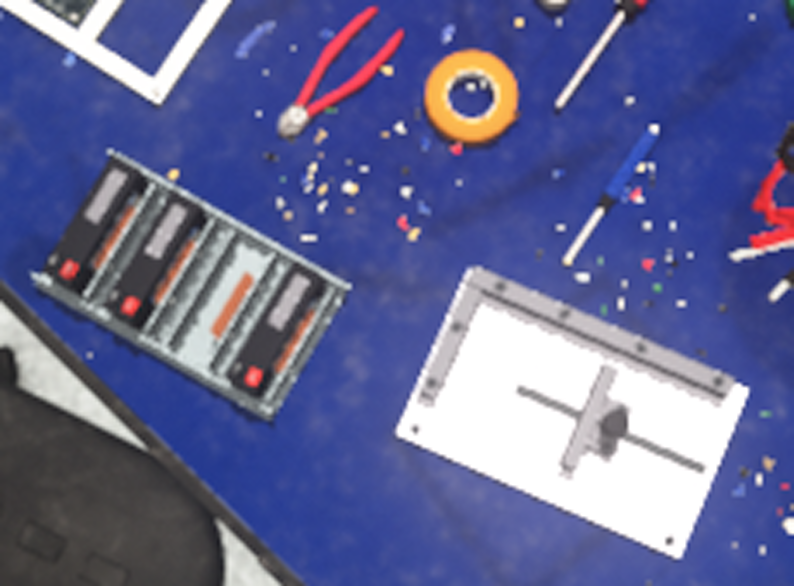

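The rack holds three batteries, in the left two slots and the rightmost one. The red terminals are at the lower (-x) end. The jig's corner is at crop (475,280) and the knob at (612,425). I'll fit poses from these points.

```bash
cat > h.py <<'E'
from station import env
import cv2,numpy as np
from scipy.optimize import least_squares
CI={n:env.camera_info(n) for n in("scene","top")}
def proj(n,P):
    K=CI[n]["K"];E=np.linalg.inv(CI[n]["extrinsics"]);P=np.atleast_2d(P)
    c=(E[:3,:3]@P.T).T+E[:3,3];c=c*[1,-1,-1];p=(K@c.T).T;return p[:,:2]/p[:,2:]
def ray(n,uv,z):
    K=CI[n]["K"];E=CI[n]["extrinsics"];d=np.linalg.inv(K)@[uv[0],uv[1],1];d=E[:3,:3]@(d*[1,-1,-1]);o=E[:3,3]
    return o+d*(z-o[2])/d[2]
def T(pose,P):
    x,y,a=pose;P=np.atleast_2d(np.array(P,float));c,s=np.cos(a),np.sin(a)
    return np.c_[x+c*P[:,0]-s*P[:,1],y+s*P[:,0]+c*P[:,1],P[:,2]]
def fit(n,P,uv,p0):
    r=least_squares(lambda q:(proj(n,T(q,P))-uv).ravel(),p0);return r.x,(proj(n,T(r.x,P))-uv)
def snap(n,f):
    im=cv2.cvtColor(env.get_image(n),cv2.COLOR_RGB2BGR);cv2.imwrite("pics/"+f,im);return im
def box(x0,x1,y0,y1,z):return np.array([[x0,y0,z],[x1,y0,z],[x1,y1,z],[x0,y1,z]])/1e3
def overlay(im,n,items,win,f,s):
    # win=(u0,v0,u1,v1)
    u0,v0,u1,v1=win
    a=cv2.resize(im[v0:v1,u0:u1],None,fx=s,fy=s,interpolation=cv2.INTER_CUBIC)
    for pose,P,col in items:
        q=(proj(n,T(pose,P))-[u0,v0]+.5)*s-.5
        cv2.polylines(a,[np.round(q).astype(int)],True,col,1)
    cv2.imwrite("pics/"+f,a)
E
python3 - <<'E'
from h import *
c=lambda L:(np.array(L,float)+.5)/3.45-.5+[130,90]
jP=np.array([[-64,112,10],[-64,-112,10],[70,-112,10]])/1e3
j,e=fit("top",jP,c([(398,435),(682,556),(748,388)]),[.35,-.1,-.4]);print("jig",j,e.round(1).tolist())
rP=np.array([[58,101,38],[58,-101,38],[-58,-101,38],[-58,101,38]])/1e3
r,e=fit("top",rP,c([(110,152),(350,288),(272,418),(33,278)]),[.4,.15,-.4]);print("rack",r,e.round(1).tolist())
k=ray("top",c([(613,422)])[0],.055);print("knob",k)
print("tape",ray("top",c([(471,97)])[0],.018))
im=cv2.imread("pics/top0.png")
it=[(j,box(-64,70,-112,112,10),(0,0,255)),(j,box(-64,55,-112,95,10),(0,200,0)),(j,box(55,70,-112,110,34),(255,0,255)),
 (r,box(-58,58,-101,101,38),(0,255,255))]+[(r,box(-48.5,48.5,y-12,y+12,58),(0,255,0)) for y in(-75,25,75)]
overlay(im,"top",it,(130,90,360,260),"ov1.png",3.45)
E
```

```text
jig [ 0.4397997  -0.16324887 -0.40905082] [[-0.6, 0.0], [-0.0, 0.3], [0.6, -0.4]]
rack [ 0.53311623  0.1108248  -0.52943929] [[0.6, -2.0], [1.2, -1.2], [-0.1, 1.8], [-1.7, 1.3]]
knob [ 0.43089642 -0.1867946   0.055     ]
tape [ 0.67513608 -0.09160953  0.018     ]
```

View pics/ov1.png

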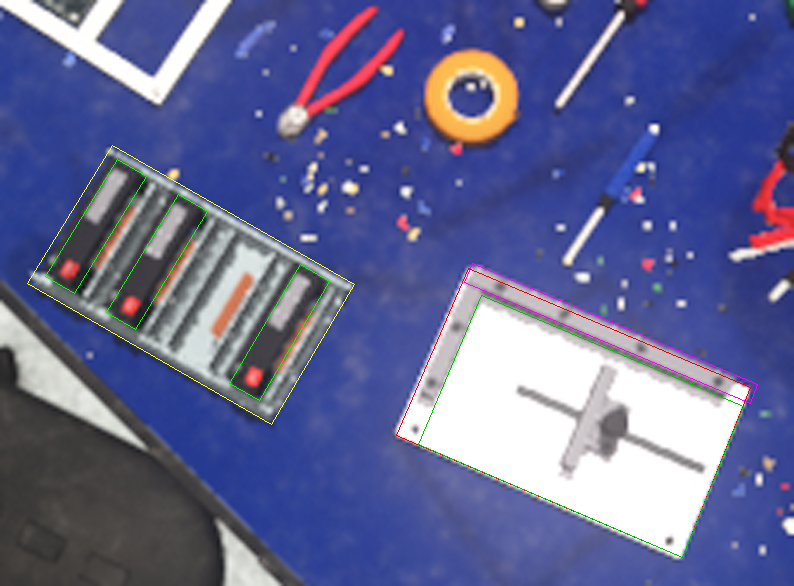

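The jig overlay matches well, but the rack corners fit less well. I'll refine the rack with the battery terminals and the top labels.

```bash
cat > rk.py <<'E'
from h import *
def feats(im):
    hsv=cv2.cvtColor(im,cv2.COLOR_BGR2HSV);h,s,v=cv2.split(hsv)
    red=(((h<8)|(h>172))&(s>120)&(v>120)).astype(np.uint8)
    n,l,st,c=cv2.connectedComponentsWithStats(red)
    return [(c[i].round(2).tolist(),int(st[i,4])) for i in range(1,n) if st[i,4]>=8]
E
python3 - <<'E'
from rk import *
im=cv2.imread("pics/top0.png")
R=[f for f in feats(im) if 140<f[0][0]<235 and 130<f[0][1]<215];print(R)
c=lambda L:(np.array(L,float)+.5)/3.45-.5+[130,90]
p=[ray("top",f[0],.064) for f in R];print(np.round(p,4))
L=[ray("top",u,.058) for u in c([(106,195),(168,230),(291,300)])];print(np.round(L,4))
S=[f for f in feats(cv2.imread("pics/scene0.png")) if 170<f[0][0]<250 and 190<f[0][1]<245];print(S)
print(np.round([ray("scene",f[0],.064) for f in S],4))
# fine profile across battery 1..4 in top at rack yaw
r=[ .53311623,.1108248,-.52943929]
g=cv2.cvtColor(im,cv2.COLOR_BGR2GRAY).astype(np.float32)
for x in(0,-20):
    ys=np.arange(-104,105,2.)
    uv=proj("top",T(r,np.c_[ys*0+x,ys,ys*0+58]/1e3)).astype(np.float32)
    print(x,[(int(y),int(q)) for y,q in zip(ys,cv2.remap(g,uv[:,0],uv[:,1],cv2.INTER_LINEAR).ravel())])
E
```

```text
[([149.54, 167.67], 24), ([167.35, 178.0], 23), ([202.96, 198.75], 24)]
[[0.5391 0.1927 0.064 ]
 [0.5138 0.1496 0.064 ]
 [0.4633 0.0639 0.064 ]]
[[0.5931 0.1688 0.058 ]
 [0.5678 0.1248 0.058 ]
 [0.5176 0.0382 0.058 ]]
[([235.0, 217.6], 15), ([199.54, 222.15], 13), ([181.8, 224.0], 10)]
[[0.4573 0.0698 0.064 ]
 [0.5082 0.1563 0.064 ]
 [0.5347 0.1983 0.064 ]]
0 [(-104, 73), (-102, 100), (-100, 124), (-98, 125), (-96, 102), (-94, 133), (-92, 182), (-90, 183), (-88, 137), (-86, 106), (-84, 85), (-82, 63), (-80, 61), (-78, 67), (-76, 67), (-74, 87), (-72, 92), (-70, 86), (-68, 91), (-66, 86), (-64, 77), (-62, 65), (-60, 70), (-58, 105), (-56, 158), (-54, 173), (-52, 147), (-50, 118), (-48, 101), (-46, 92), (-44, 142), (-42, 177), (-40, 153), (-38, 142), (-36, 144), (-34, 153), (-32, 185), (-30, 209), (-28, 217), (-26, 217), (-24, 217), (-22, 205), (-20, 163), (-18, 122), (-16, 95), (-14, 83), (-12, 138), (-10, 178), (-8, 182), (-6, 152), (-4, 127), (-2, 109), (0, 93), (2, 81), (4, 117), (6, 173), (8, 171), (10, 140), (12, 117), (14, 102), (16, 72), (18, 54), (20, 54), (22, 61), (24, 68), 
[... 863 characters left out ...]
, 219), (-26, 220), (-24, 218), (-22, 194), (-20, 158), (-18, 115), (-16, 93), (-14, 88), (-12, 119), (-10, 170), (-8, 183), (-6, 173), (-4, 149), (-2, 121), (0, 121), (2, 133), (4, 137), (6, 173), (8, 178), (10, 143), (12, 111), (14, 83), (16, 56), (18, 48), (20, 54), (22, 62), (24, 62), (26, 61), (28, 61), (30, 61), (32, 60), (34, 60), (36, 60), (38, 60), (40, 67), (42, 93), (44, 122), (46, 105), (48, 97), (50, 104), (52, 107), (54, 146), (56, 178), (58, 150), (60, 110), (62, 94), (64, 85), (66, 59), (68, 48), (70, 53), (72, 60), (74, 61), (76, 61), (78, 61), (80, 60), (82, 59), (84, 59), (86, 59), (88, 61), (90, 67), (92, 68), (94, 66), (96, 65), (98, 67), (100, 70), (102, 70), (104, 70)]
```

```bash
cat >> h.py <<'E'
def plan(tx,ty,tz,yaw=None):
    "remaining shift in tool axes to world target, and turn (deg, about tool z)"
    s=env.read_state();R=s["orientation"];d=np.array([tx,ty,tz])-s["tool_pos"]
    y=np.degrees(np.arctan2(R[1,0],R[0,0]));print("t",round(s["time_s"],1),"pos",s["tool_pos"].round(4),"yaw",y.round(2),"w",round(s["gripper_width"],4),"gf",round(s["grasp_force"],1),"f",s["ft_force"].round(1))
    if yaw is not None:
        turn=-((np.degrees(yaw)-y+180)%360-180);print("turn",round(turn,2))
        c,q=np.cos(yaw),np.sin(yaw);R=np.array([[c,q,0],[q,-c,0],[0,0,-1]])
    print("shift mm",(R.T@d*1e3).round(1))
J=np.array([.4398,-.1632,-.409]);RK=np.array([.5331,.1108,-.5315])
E
python3 -c "
from h import *
plan(.4309,-.1868,.15,-.409+np.pi/2)"
```

```text
t 0.1 pos [ 0.2557 -0.5698  0.2139] yaw 24.17 w 0.092 gf 0.0 f [-0.  -0.5  0.2]
turn -42.4
shift mm [421.1   8.4  63.9]
```

Call:
arm_command([
  [[0,0,0],-8.5,-1],
  [[0,0,0],-8.5,-1],
  [[0,0,0],-8.5,-1],
  [[0,0,0],-8.5,-1],
  [[0,0,0],-8.5,-1],
], force=20)

```text
time_s: 0.6
tool_pos: [0.2558, -0.57, 0.2142]
orientation: [[0.39, 0.921, -0.0], [0.921, -0.39, 0.001], [0.001, -0.001, -1.0]]
ft_force: [-0.4, -0.5, 0.3]
gripper_width: 0.0919
grasp_force: 0.0
```

Call:
arm_command([
  [[0.042,0.001,0.006],0,-1],
  [[0.042,0.001,0.006],0,-1],
  [[0.042,0.001,0.006],0,-1],
  [[0.042,0.001,0.006],0,-1],
  [[0.042,0.001,0.006],0,-1],
])

```text
time_s: 1.1
tool_pos: [0.3438, -0.3777, 0.1841]
orientation: [[0.396, 0.918, -0.0], [0.918, -0.396, 0.0], [0.0, -0.0, -1.0]]
ft_force: [-0.2, 0.5, 0.6]
gripper_width: 0.0924
grasp_force: 0.0
```

Call:
arm_command([
  [[0.042,0.001,0.006],0,-0.2],
  [[0.042,0.001,0.006],0,-0.2],
  [[0.042,0.001,0.006],0,-0.2],
  [[0.042,0.001,0.006],0,-0.2],
  [[0.042,0,0.006],0,-0.2],
])

```text
time_s: 1.6
tool_pos: [0.4309, -0.1865, 0.1543]
orientation: [[0.396, 0.918, 0.0], [0.918, -0.396, -0.0], [-0.0, 0.0, -1.0]]
ft_force: [0.1, 0.4, -0.4]
gripper_width: 0.0559
grasp_force: 0.0
```

```bash
python3 -c "
from h import *
plan(.4309,-.1868,.042,-.409+np.pi/2)"
```

```text
t 1.6 pos [ 0.4309 -0.1865  0.1543] yaw 66.66 w 0.0559 gf 0.0 f [ 0.1  0.4 -0.4]
turn 0.09
shift mm [-2.000e-01  1.000e-01  1.123e+02]
```

Call:
arm_command([
  [[0,0,0.03],0,-0.2],
  [[0,0,0.03],0,-0.2],
  [[0,0,0.03],0,-0.2],
  [[0,0,0.022],0,-0.2],
  [[0,0,0],0,0.2],
])

```text
time_s: 2.1
tool_pos: [0.4283, -0.1871, 0.0402]
orientation: [[0.396, 0.918, -0.005], [0.918, -0.396, 0.002], [0.0, -0.005, -1.0]]
ft_force: [0.1, 0.1, 1.1]
gripper_width: 0.0491
grasp_force: 0.0
```

Call:
arm_command([
  [[0,0,0],0,0.8],
  [[0,0,0],0,0.8],
  [[0,0,0],0,0.8],
  [[0,0,0],0,0.8],
  [[0,0,0],0,0.8],
])

```text
time_s: 2.6
tool_pos: [0.4296, -0.1878, 0.0434]
orientation: [[0.396, 0.918, -0.001], [0.918, -0.396, 0.001], [-0.0, -0.001, -1.0]]
ft_force: [-5.4, 2.1, 9.3]
gripper_width: 0.018
grasp_force: 20.0
```

Call:
arm_command([
  [[-0.014,0,0],0,0.8],
  [[-0.015,0,0],0,0.8],
  [[-0.015,0,0],0,0.8],
  [[-0.015,0,0],0,0.8],
  [[-0.013,0,0],0,0.8],
])

```text
time_s: 3.1
tool_pos: [0.4003, -0.2532, 0.0433]
orientation: [[0.397, 0.918, -0.002], [0.918, -0.397, 0.003], [0.002, -0.003, -1.0]]
ft_force: [8.1, 28.9, 4.4]
gripper_width: 0.0179
grasp_force: 20.0
```

```bash
python3 - <<'E'
from h import *
plan(.4309,-.1868,.042,-.409+np.pi/2)
im=snap("top","top1.png")
overlay(im,"top",[(J,box(-64,55,-112,95,10),(0,200,0)),(J,box(-40,40,-87,-75,34),(0,0,255))],(230,150,360,260),"ov2.png",5)
E
```

```text
t 3.1 pos [ 0.4003 -0.2532  0.0433] yaw 66.62 w 0.0179 gf 20.0 f [ 8.1 28.9  4.4]
turn 0.05
shift mm [73.   1.6  1.3]
```

View pics/ov2.png

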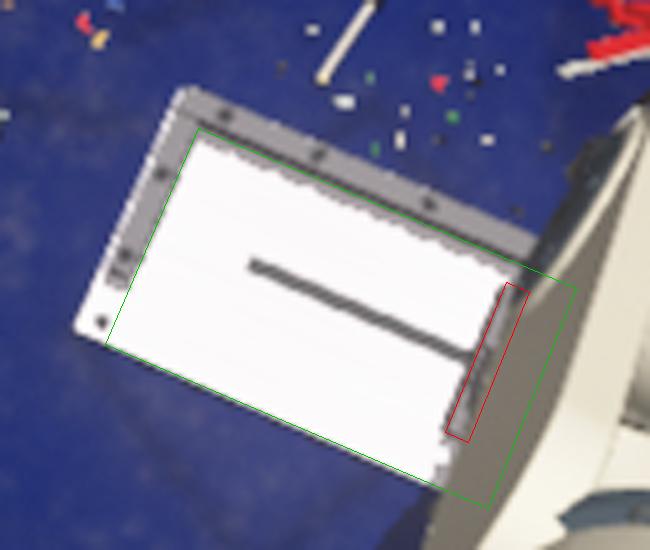

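The follower is hard on its back stop. The knob reads y=-98.3 mm there, as expected, so the jig pose holds to about 1 mm. I'll release, rise and turn toward the rack.

Call:
arm_command([
  [[0.001,0,0],0,0.3],
  [[0,0,0],0,-0.1],
  [[0,0,-0.02],0,-0.1],
  [[0,0,-0.05],0,-0.1],
  [[0,0,-0.05],0,0],
])

```text
time_s: 3.65
tool_pos: [0.4019, -0.2529, 0.1637]
orientation: [[0.396, 0.918, -0.001], [0.918, -0.396, 0.001], [0.0, -0.001, -1.0]]
ft_force: [2.0, -0.8, -1.2]
gripper_width: 0.0464
grasp_force: 0.0
```

Call:
arm_command([
  [[0,0,0],-8.3,0],
  [[0,0,0],-8.3,0],
  [[0,0,0],-8.3,0],
  [[0,0,0],-8.3,0],
  [[0,0,0],-8.3,0],
])

```text
time_s: 4.15
tool_pos: [0.4028, -0.2534, 0.163]
orientation: [[-0.318, 0.948, 0.001], [0.948, 0.318, -0.001], [-0.001, 0.001, -1.0]]
ft_force: [0.4, 0.1, 0.2]
gripper_width: 0.0461
grasp_force: 0.0
```

Call:
arm_command([
  [[0,0,0],-8.3,0],
  [[0,0,0],-8.3,0],
  [[0,0,0],-8.3,0],
  [[0,0,0],-8.3,0],
  [[0,0,0],-8.3,0],
])

```text
time_s: 4.65
tool_pos: [0.4028, -0.2534, 0.1629]
orientation: [[-0.866, 0.499, 0.001], [0.499, 0.866, -0.001], [-0.001, -0.0, -1.0]]
ft_force: [-0.1, 0.1, -0.7]
gripper_width: 0.0459
grasp_force: 0.0
```

```bash
python3 - <<'E'
from rk import *
im=snap("top","top2.png")
R=[f for f in feats(im) if 130<f[0][0]<235 and 120<f[0][1]<225];print(R)
b=T(RK,np.array([[2.5,-70.5,0],[2.5,29.5,0],[2.5,79.5,0]])/1e3);print(b.round(4))
plan(b[0,0],b[0,1],.16,RK[2]+np.pi); print(env.read_state()["qpos"].round(2))
E
```

```text
[([149.71, 167.59], 17), ([167.5, 178.0], 20), ([216.9, 184.9], 10), ([203.1, 198.75], 20)]
[[0.4995 0.0488 0.    ]
 [0.5502 0.135  0.    ]
 [0.5755 0.1781 0.    ]]
t 4.7 pos [ 0.4028 -0.2534  0.1629] yaw 150.55 w 0.0461 gf 0.0 f [ 0.3 -0.6 -0.2]
turn 1.0
shift mm [ 69.8 309.5   2.9]
[-0.56  0.18  2.   -0.    0.96 -1.62]
```

Call:
arm_command([
  [[0,0,0],1.0,0],
  [[0.012,0.045,0],0,0],
  [[0.012,0.045,0],0,0],
  [[0.012,0.045,0],0,0],
  [[0.012,0.045,0],0,0],
])

```text
time_s: 5.2
tool_pos: [0.4555, -0.073, 0.1629]
orientation: [[-0.851, 0.525, 0.001], [0.525, 0.851, -0.0], [-0.001, 0.0, -1.0]]
ft_force: [0.2, -0.5, 0.0]
gripper_width: 0.0459
grasp_force: 0.0
```

Call:
arm_command([
  [[0.011,0.045,0],0,0],
  [[0.011,0.045,0],0,0],
  [[0,0.0395,0.03],0,0],
  [[0,0,0.04],0,0],
  [[0,0,0],0,0],
])

```text
time_s: 5.7
tool_pos: [0.5005, 0.0483, 0.0889]
orientation: [[-0.853, 0.522, -0.007], [0.522, 0.853, -0.001], [0.006, -0.004, -1.0]]
ft_force: [-1.3, 0.1, 0.5]
gripper_width: 0.0459
grasp_force: 0.0
```

```bash
python3 - <<'E'
from h import *
plan(.4995,.0488,.043,RK[2]+np.pi)
im=snap("scene","sc1.png")
cv2.imwrite("pics/sc1c.png",cv2.resize(im[150:270,150:290],None,fx=5,fy=5,interpolation=cv2.INTER_CUBIC))
E
```

```text
t 5.7 pos [0.5005 0.0483 0.0889] yaw 148.54 w 0.0459 gf 0.0 f [-1.3  0.1  0.5]
turn -1.01
shift mm [ 1.2 -0.  45.9]
```

View pics/sc1c.png

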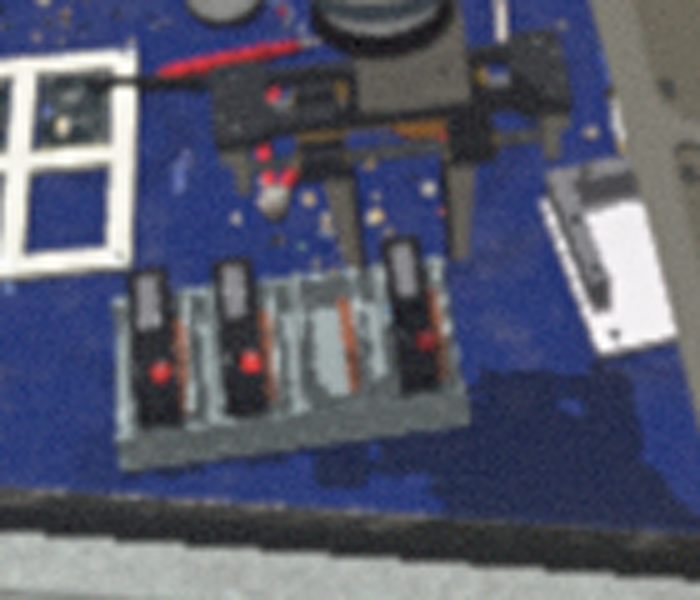

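The fingers straddle the rightmost battery, with tips near crop (355,262) and (462,258) either side of it. I'll descend and grip.

Call:
arm_command([
  [[0.001,0,0.015],-1.0,0],
  [[0,0,0.015],0,0],
  [[0,0,0.015],0,0],
  [[0,0,0],0,0],
  [[0,0,0],0,0.3],
], force=45)

```text
time_s: 6.25
tool_pos: [0.5034, 0.0474, 0.0491]
orientation: [[-0.862, 0.507, 0.001], [0.507, 0.862, 0.0], [-0.001, 0.001, -1.0]]
ft_force: [-0.7, -0.7, 0.5]
gripper_width: 0.0399
grasp_force: 0.0
```

Call:
arm_command([
  [[0,0,0],0,0.6],
  [[0,0,0],0,0.6],
  [[0,0,0],0,0.6],
  [[0,0,0],0,0.6],
  [[0,0,0],0,0.6],
])

```text
time_s: 6.75
tool_pos: [0.5035, 0.048, 0.0487]
orientation: [[-0.863, 0.505, 0.002], [0.505, 0.863, 0.0], [-0.001, 0.001, -1.0]]
ft_force: [-0.8, -0.7, 7.8]
gripper_width: 0.0231
grasp_force: 45.0
```

```bash
python3 - <<'E'
from h import *
plan(.4995,.0488,.043,RK[2]+np.pi)
E
```

```text
t 6.8 pos [0.5035 0.048  0.0487] yaw 149.66 w 0.0231 gf 45.0 f [-0.8 -0.7  7.8]
turn 0.11
shift mm [ 3.9 -1.4  5.7]
```

Call:
arm_command([
  [[0,0,0],0,0.2],
  [[0,0,0],0,0.2],
  [[0.003,0,0.006],0,0.2],
  [[0,0,0],0,0.2],
  [[0,0,0],0,0.5],
])

```text
time_s: 7.25
tool_pos: [0.4996, 0.0495, 0.0412]
orientation: [[-0.863, 0.505, -0.001], [0.505, 0.863, -0.0], [0.001, -0.001, -1.0]]
ft_force: [-1.4, -0.9, 0.3]
gripper_width: 0.0307
grasp_force: 0.0
```

Call:
arm_command([
  [[0,0,0],0,0.6],
  [[0,0,0],0,0.6],
  [[0,0,0],0,0.6],
  [[0,0,0],0,0.6],
  [[0,0,0],0,0.6],
])

```text
time_s: 7.75
tool_pos: [0.5001, 0.0497, 0.0415]
orientation: [[-0.863, 0.505, 0.0], [0.505, 0.863, 0.0], [0.0, 0.0, -1.0]]
ft_force: [1.3, 4.6, -3.5]
gripper_width: 0.024
grasp_force: 45.0
```

Call:
arm_command([
  [[0,0,-0.006],0,0.6],
  [[0,0,-0.006],0,0.6],
  [[0,0,-0.008],0,0.6],
  [[0,0,-0.01],0,0.6],
  [[0,0,-0.01],0,0.6],
])

```text
time_s: 8.25
tool_pos: [0.4995, 0.049, 0.0826]
orientation: [[-0.863, 0.505, -0.001], [0.505, 0.863, -0.001], [0.0, -0.001, -1.0]]
ft_force: [0.2, -0.8, -3.1]
gripper_width: 0.0233
grasp_force: 45.0
```

Call:
arm_command([
  [[0,0,-0.02],0,0.6],
  [[0,0,-0.02],0,0.6],
  [[0,0,-0.02],0,0.6],
  [[0,0,-0.01],0,0.6],
  [[0,0,0],0,0.6],
])

```text
time_s: 8.75
tool_pos: [0.5008, 0.0493, 0.1532]
orientation: [[-0.863, 0.505, 0.003], [0.505, 0.863, -0.0], [-0.002, 0.001, -1.0]]
ft_force: [1.1, -0.0, -3.6]
gripper_width: 0.0235
grasp_force: 45.0
```

```bash
python3 - <<'E'
from rk import *
im=snap("top","top3.png");print(feats(im)[:12])
b=T(J,np.array([[4,82,0]])/1e3);print(b)
plan(b[0,0],b[0,1],.15,J[2]+np.pi);
sc=snap("scene","sc3.png")
a=cv2.resize(im[100:230,130:300],None,fx=3.5,fy=3.5);c=cv2.resize(sc[130:260,150:320],None,fx=3.5,fy=3.5)
a=a[:,:400]
cv2.imwrite("pics/m3.png",np.hstack([a,c[:,:400]]))
E
```

```text
[([321.66, 76.8], 215), ([235.02, 74.49], 115), ([230.65, 99.17], 52), ([237.67, 108.62], 66), ([363.07, 150.99], 268), ([363.27, 137.36], 11), ([167.43, 177.91], 23), ([198.58, 193.42], 12), ([421.1, 265.3], 80), ([349.91, 303.36], 11)]
[[ 0.47608082 -0.08955421  0.        ]]
t 8.8 pos [0.5001 0.0493 0.1521] yaw 149.67 w 0.0234 gf 45.0 f [-0.7 -0.8 -4. ]
turn -6.9
shift mm [ -33.1 -136.9    2.1]
```

View pics/m3.png

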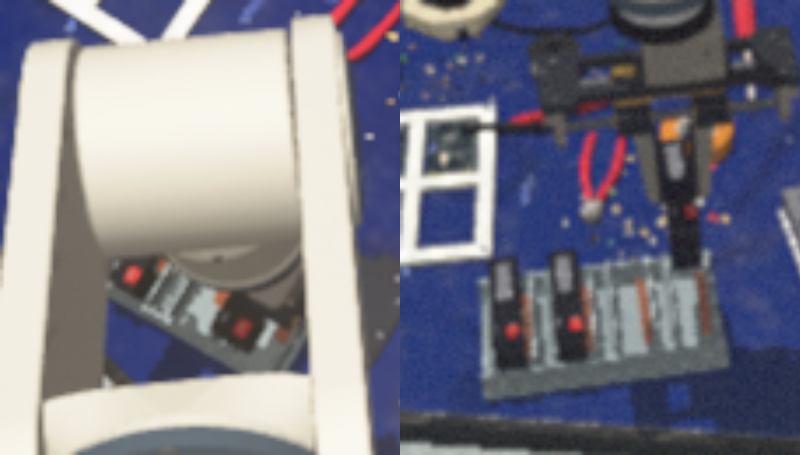

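The first battery is lifted clear and upright; the scene half shows it at (690,200) above the rack. I'm carrying it to the fence corner.

Call:
arm_command([
  [[0,0,0],-6.9,0.6],
  [[-0.007,-0.03,0],0,0.6],
  [[-0.007,-0.03,0],0,0.6],
  [[-0.007,-0.03,0],0,0.6],
  [[-0.007,-0.03,0],0,0.6],
])

```text
time_s: 9.35
tool_pos: [0.4768, -0.0727, 0.1504]
orientation: [[-0.918, 0.397, -0.002], [0.397, 0.918, 0.0], [0.002, -0.001, -1.0]]
ft_force: [0.2, 0.4, -2.9]
gripper_width: 0.0236
grasp_force: 45.0
```

Call:
arm_command([
  [[-0.005,-0.017,0.01],0,0.6],
  [[0,0,0.03],0,0.6],
  [[0,0,0.03],0,0.6],
  [[0,0,0.02],0,0.6],
  [[0,0,0],0,0.6],
])

```text
time_s: 9.85
tool_pos: [0.4728, -0.0889, 0.0584]
orientation: [[-0.917, 0.398, -0.007], [0.398, 0.917, 0.001], [0.007, -0.002, -1.0]]
ft_force: [-0.3, 0.1, -3.2]
gripper_width: 0.0238
grasp_force: 45.0
```

```bash
python3 - <<'E'
from h import *
b=T(J,np.array([[4,82.5,0]])/1e3)
plan(b[0,0],b[0,1],.047,J[2]+np.pi);
E
```

```text
t 9.8 pos [ 0.4728 -0.0889  0.0584] yaw 156.56 w 0.0238 gf 45.0 f [-0.3  0.1 -3.2]
turn -0.01
shift mm [-3.3  1.2 11.4]
```

Call:
arm_command([
  [[0,0,0.004],0,0.6],
  [[0,0,0.004],0,0.6],
  [[0,0,0],0,0.6],
  [[0,0,0],0,0.6],
])

```text
time_s: 10.25
tool_pos: [0.4763, -0.0894, 0.0542]
orientation: [[-0.918, 0.398, 0.001], [0.398, 0.918, -0.0], [-0.001, 0.0, -1.0]]
ft_force: [0.8, -0.9, -3.2]
gripper_width: 0.0236
grasp_force: 45.0
```

```bash
python3 - <<'E'
from h import *
b=T(J,np.array([[6,83,0]])/1e3)
plan(b[0,0],b[0,1],.047,J[2]+np.pi);
E
```

```text
t 10.2 pos [ 0.4763 -0.0894  0.0542] yaw 156.57 w 0.0236 gf 45.0 f [ 0.8 -0.9 -3.2]
turn 0.01
shift mm [-1.9  0.8  7.2]
```

Call:
arm_command([
  [[0,0,0.004],0,0.6],
  [[0,0,0.0035],0,0.6],
  [[0,0,0],0,0.6],
  [[-0.002,0,0],0,0.6],
  [[0,0,0],0,0.6],
])

```text
time_s: 10.75
tool_pos: [0.4781, -0.0903, 0.0462]
orientation: [[-0.918, 0.398, 0.0], [0.398, 0.918, -0.0], [-0.0, 0.0, -1.0]]
ft_force: [-0.2, -0.3, -3.9]
gripper_width: 0.0236
grasp_force: 45.0
```

Call:
arm_command([
  [[-0.002,0,0],0,0.6],
  [[0,0,0],0,0.6],
  [[0,0,0],0,0.6],
])

```text
time_s: 11.05
tool_pos: [0.4794, -0.0909, 0.0461]
orientation: [[-0.917, 0.398, -0.0], [0.398, 0.917, 0.0], [0.0, -0.0, -1.0]]
ft_force: [-0.5, 0.1, -2.5]
gripper_width: 0.0235
grasp_force: 45.0
```

Call:
arm_command([
  [[-0.002,0,0],0,0.6],
  [[0,0,0],0,0.6],
  [[0,0,0],0,0.6],
])

```text
time_s: 11.35
tool_pos: [0.4795, -0.0911, 0.0457]
orientation: [[-0.917, 0.398, -0.004], [0.398, 0.917, 0.001], [0.004, -0.0, -1.0]]
ft_force: [-5.3, 4.0, 0.7]
gripper_width: 0.0236
grasp_force: 45.0
```

```bash
python3 - <<'E'
from h import *
b=T(J,np.array([[6.5,83,0]])/1e3)
plan(b[0,0],b[0,1],.047,J[2]+np.pi);
E
```

```text
t 11.3 pos [ 0.4795 -0.0911  0.0457] yaw 156.55 w 0.0236 gf 45.0 f [-5.3  4.   0.7]
turn -0.01
shift mm [ 1.2  1.  -1.3]
```

Call:
arm_command([
  [[0,0.001,0],0,0.6],
  [[0,0.001,0],0,0.6],
  [[0,0,0],0,0.6],
])

```text
time_s: 11.65
tool_pos: [0.4801, -0.0899, 0.0456]
orientation: [[-0.918, 0.398, -0.004], [0.398, 0.918, 0.0], [0.004, -0.001, -1.0]]
ft_force: [-6.9, -1.6, -1.2]
gripper_width: 0.0235
grasp_force: 45.0
```

Call:
arm_command([
  [[0,0,0.001],0,0.6],
  [[0,0,0],0,0.45],
  [[0,0,0],0,0.2],
  [[0,0,0],0,0.0],
  [[0,0,-0.01],0,0],
])

```text
time_s: 12.15
tool_pos: [0.4817, -0.0898, 0.0547]
orientation: [[-0.918, 0.398, -0.001], [0.398, 0.918, 0.0], [0.001, -0.0, -1.0]]
ft_force: [0.1, 0.0, -0.0]
gripper_width: 0.0453
grasp_force: 0.0
```

Call:
arm_command([
  [[0,0,-0.03],0,0],
  [[0,0,-0.04],0,0],
  [[0,0,-0.04],0,0.1],
  [[0.03,0.045,0],3.4,0.1],
  [[0.02,0.045,0],3.5,0.1],
])

```text
time_s: 12.65
tool_pos: [0.476, 0.0086, 0.1673]
orientation: [[-0.86, 0.51, 0.003], [0.51, 0.86, 0.0], [-0.003, 0.002, -1.0]]
ft_force: [0.4, -0.2, 0.3]
gripper_width: 0.0414
grasp_force: 0.0
```

```bash
python3 - <<'E'
from rk import *
im=snap("top","top4.png");print([f for f in feats(im) if 130<f[0][0]<320 and 120<f[0][1]<250])
sc=snap("scene","sc4.png");print([f for f in feats(sc) if 150<f[0][0]<320 and 150<f[0][1]<250])
b=T(RK,np.array([[1.5,30,0]])/1e3);print(b)
plan(b[0,0],b[0,1],.12,RK[2]+np.pi)
it=[(J,box(-42,55,71,95,62),(0,255,0))]
overlay(im,"top",it,(130,110,330,260),"ov4.png",4)
E
```

```text
[([149.64, 167.5], 22), ([263.82, 207.91], 11)]
[([194.7, 161.54], 50), ([203.03, 177.06], 35), ([210.64, 177.95], 39), ([199.54, 222.15], 13), ([181.64, 224.09], 11)]
[[0.54959788 0.13590119 0.        ]]
t 12.8 pos [0.4761 0.0127 0.1665] yaw 149.73 w 0.0414 gf 0.0 f [-0.1 -0.5  0.2]
turn 0.18
shift mm [ -0.9 143.4  46.5]
```

View pics/ov4.png

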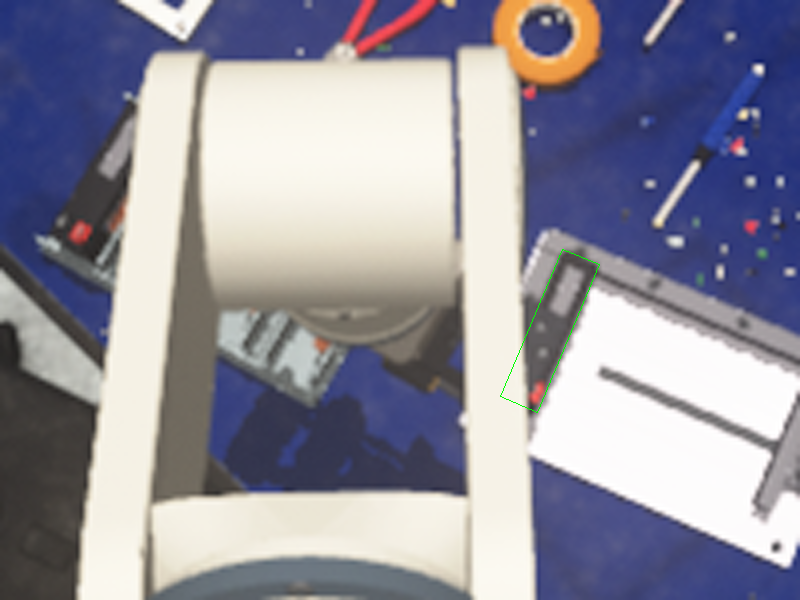

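The first battery sits in the fence corner, matching the drawn outline, with red at (540,392) on the open side. The rack hasn't moved, so slot 2 is next.

Call:
arm_command([
  [[0,0.036,0],0.18,0.3],
  [[0,0.036,0.01],0,0.3],
  [[0,0.036,0.015],0,0.3],
  [[-0.001,0.0355,0.02],0,0.3],
  [[0,0,0],0,0.3],
])

```text
time_s: 13.25
tool_pos: [0.5504, 0.134, 0.1184]
orientation: [[-0.863, 0.505, -0.001], [0.505, 0.863, 0.0], [0.001, -0.0, -1.0]]
ft_force: [-0.0, 0.2, 0.1]
gripper_width: 0.0322
grasp_force: 0.0
```

Call:
arm_command([
  [[0,0,0.02],0,0.3],
  [[0,0,0.02],0,0.3],
  [[0,0,0],0,0.3],
  [[0,0,0],0,0.3],
])

```text
time_s: 13.65
tool_pos: [0.5492, 0.1309, 0.0808]
orientation: [[-0.861, 0.508, -0.0], [0.508, 0.861, -0.0], [0.0, -0.0, -1.0]]
ft_force: [0.1, 1.0, 0.3]
gripper_width: 0.0322
grasp_force: 0.0
```

```bash
python3 - <<'E'
from rk import *
sc=snap("scene","sc5.png");print([f for f in feats(sc) if 150<f[0][0]<320 and 150<f[0][1]<250])
b=T(RK,np.array([[1.5,30,0]])/1e3)
plan(b[0,0],b[0,1],.042,RK[2]+np.pi)
E
```

```text
[]
t 13.7 pos [0.5498 0.1311 0.0812] yaw 149.47 w 0.0324 gf 0.0 f [0.1 0.2 0. ]
turn -0.08
shift mm [ 2.6  4.  39.2]
```

```bash
python3 - <<'E'
import cv2
from rk import *
im=cv2.imread("pics/sc5.png");print(feats(im))
cv2.imwrite("pics/sc5c.png",cv2.resize(im[140:270,140:300],None,fx=4.5,fy=4.5,interpolation=cv2.INTER_CUBIC))
E
```

```text
[([18.68, 117.17], 104), ([505.96, 140.82], 72), ([398.33, 176.86], 36)]
```

View pics/sc5c.png

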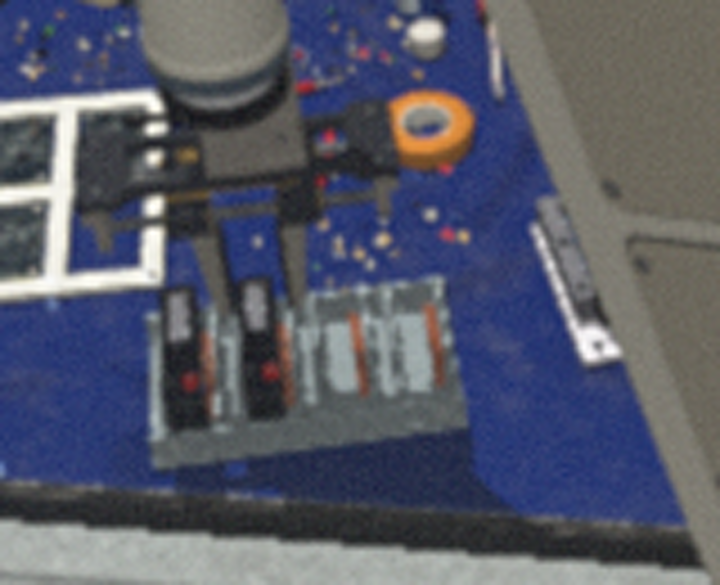

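The rack hasn't moved (reds at about (182,225) and (200,222)); the terminals are only in shadow. I'll correct laterally while still above the battery tops.

Call:
arm_command([
  [[0.001,0.004,0],0,0.3],
  [[0,0,0.005],0,0.3],
  [[0,0,0],0,0.3],
  [[0,0,0],0,0.3],
])

```text
time_s: 14.1
tool_pos: [0.5505, 0.1356, 0.0751]
orientation: [[-0.862, 0.508, -0.0], [0.508, 0.862, -0.0], [0.0, -0.0, -1.0]]
ft_force: [-0.9, -0.5, -0.0]
gripper_width: 0.0323
grasp_force: 0.0
```

```bash
python3 - <<'E'
from rk import *
b=T(RK,np.array([[1.5,30,0]])/1e3)
plan(b[0,0],b[0,1],.042,RK[2]+np.pi)
E
```

```text
t 14.1 pos [0.5505 0.1356 0.0751] yaw 149.49 w 0.0323 gf 0.0 f [-0.9 -0.5 -0. ]
turn -0.05
shift mm [ 0.9 -0.2 33.1]
```

Call:
arm_command([
  [[0,0,0.01],0,0.3],
  [[0,0,0.01],0,0.3],
  [[0,0,0.008],0,0.3],
  [[0,0,0.005],0,0.3],
  [[0,0,0],0,0.3],
])

```text
time_s: 14.6
tool_pos: [0.5498, 0.1354, 0.0409]
orientation: [[-0.862, 0.508, -0.002], [0.508, 0.862, -0.0], [0.001, -0.001, -1.0]]
ft_force: [0.3, 0.0, -0.2]
gripper_width: 0.0323
grasp_force: 0.0
```

Call:
arm_command([
  [[0,0,0],0,0.6],
  [[0,0,0],0,0.6],
  [[0,0,0],0,0.6],
  [[0,0,0],0,0.6],
])

```text
time_s: 15.0
tool_pos: [0.5508, 0.1359, 0.0422]
orientation: [[-0.862, 0.508, 0.001], [0.508, 0.862, 0.0], [-0.0, 0.001, -1.0]]
ft_force: [1.5, 2.6, -4.3]
gripper_width: 0.0235
grasp_force: 45.0
```

```bash
python3 - <<'E'
from rk import *
b=T(RK,np.array([[1.5,30,0]])/1e3)
plan(b[0,0],b[0,1],.042,RK[2]+np.pi)
E
```

```text
t 15.0 pos [0.5508 0.1359 0.0422] yaw 149.49 w 0.0235 gf 45.0 f [ 1.5  2.6 -4.3]
turn -0.06
shift mm [ 1.1 -0.6  0.2]
```

Call:
arm_command([
  [[0,0,-0.006],0,0.6],
  [[0,0,-0.006],0,0.6],
  [[0,0,-0.008],0,0.6],
  [[0,0,-0.01],0,0.6],
  [[0,0,-0.02],0,0.6],
])

```text
time_s: 15.5
tool_pos: [0.549, 0.1348, 0.0922]
orientation: [[-0.862, 0.507, -0.003], [0.508, 0.862, -0.002], [0.002, -0.003, -1.0]]
ft_force: [0.1, -0.3, -2.2]
gripper_width: 0.0235
grasp_force: 45.0
```

Call:
arm_command([
  [[0,0,-0.02],0,0.6],
  [[0,0,-0.02],0,0.6],
  [[0,0,-0.02],0,0.6],
  [[0,0,0],0,0.6],
  [[0,0,0],0,0.6],
])

```text
time_s: 16.0
tool_pos: [0.5502, 0.1352, 0.1524]
orientation: [[-0.862, 0.508, 0.0], [0.508, 0.862, -0.0], [-0.0, -0.0, -1.0]]
ft_force: [-0.1, -0.8, -3.2]
gripper_width: 0.0237
grasp_force: 45.0
```

```bash
python3 - <<'E'
from rk import *
sc=snap("scene","sc6.png");print(feats(sc))
b=T(J,np.array([[4,35,0]])/1e3)
plan(b[0,0],b[0,1],.15,J[2]+np.pi)
E
```

```text
[([18.82, 117.11], 105), ([247.98, 134.71], 65), ([506.0, 140.93], 73), ([187.93, 162.64], 28), ([210.64, 177.95], 39), ([202.81, 178.06], 36), ([400.83, 175.54], 24)]
t 16.1 pos [0.5498 0.1352 0.1516] yaw 149.48 w 0.0236 gf 45.0 f [-0.5 -0.9 -3.1]
turn -7.08
shift mm [ -21.8 -282.5    1.6]
```

Call:
arm_command([
  [[0,0,0],-7.08,0.6],
  [[-0.003,-0.04,0],0,0.6],
  [[-0.003,-0.04,0],0,0.6],
  [[-0.003,-0.04,0],0,0.6],
  [[-0.003,-0.04,0],0,0.6],
])

```text
time_s: 16.55
tool_pos: [0.4961, -0.0172, 0.1508]
orientation: [[-0.918, 0.397, -0.003], [0.397, 0.918, -0.0], [0.002, -0.001, -1.0]]
ft_force: [1.0, -0.4, -2.9]
gripper_width: 0.0235
grasp_force: 45.0
```

Call:
arm_command([
  [[-0.003,-0.04,0],0,0.6],
  [[-0.003,-0.04,0],0,0.6],
  [[-0.004,-0.0425,0],0,0.6],
  [[0,0,0],0,0.6],
  [[0,0,0],0,0.6],
])

```text
time_s: 17.05
tool_pos: [0.4573, -0.1329, 0.1511]
orientation: [[-0.916, 0.4, -0.002], [0.4, 0.916, 0.001], [0.002, -0.0, -1.0]]
ft_force: [0.6, 0.2, -2.9]
gripper_width: 0.0235
grasp_force: 45.0
```

```bash
python3 - <<'E'
from rk import *
b=T(J,np.array([[4,35,0]])/1e3)
plan(b[0,0],b[0,1],.047,J[2]+np.pi)
E
```

```text
t 17.1 pos [ 0.4573 -0.1329  0.1511] yaw 156.42 w 0.0235 gf 45.0 f [ 0.6  0.2 -2.9]
turn -0.15
shift mm [ -0.    0.3 104.1]
```

Call:
arm_command([
  [[0,0,0.03],-0.1,0.6],
  [[0,0,0.03],0,0.6],
  [[0,0,0.025],0,0.6],
  [[0,0,0.01],0,0.6],
  [[0,0,0],0,0.6],
])

```text
time_s: 17.55
tool_pos: [0.4574, -0.1311, 0.0557]
orientation: [[-0.919, 0.395, -0.003], [0.395, 0.919, 0.001], [0.003, -0.0, -1.0]]
ft_force: [-0.8, 0.0, -2.3]
gripper_width: 0.0235
grasp_force: 45.0
```

Call:
arm_command([
  [[0,0,0.004],0,0.6],
  [[0,0,0.004],0,0.6],
  [[0,0,0],0,0.6],
  [[0,0,0],0,0.6],
])

```text
time_s: 17.95
tool_pos: [0.4587, -0.1324, 0.0496]
orientation: [[-0.918, 0.396, 0.001], [0.396, 0.918, -0.0], [-0.001, 0.0, -1.0]]
ft_force: [0.1, 0.0, -2.1]
gripper_width: 0.0234
grasp_force: 45.0
```

Call:
arm_command([
  [[-0.002,0,0],0,0.6],
  [[0,0,0],0,0.6],
  [[0,0,0],0,0.6],
])

```text
time_s: 18.25
tool_pos: [0.4604, -0.1333, 0.0493]
orientation: [[-0.918, 0.396, 0.0], [0.396, 0.918, -0.0], [-0.0, 0.0, -1.0]]
ft_force: [0.1, 0.6, -2.7]
gripper_width: 0.0233
grasp_force: 45.0
```

Call:
arm_command([
  [[-0.002,0,0],0,0.6],
  [[0,0,0],0,0.6],
  [[0,0,0],0,0.6],
])

```text
time_s: 18.55
tool_pos: [0.4607, -0.1334, 0.0488]
orientation: [[-0.918, 0.396, -0.003], [0.396, 0.918, 0.001], [0.003, -0.0, -1.0]]
ft_force: [-4.5, 2.1, 0.8]
gripper_width: 0.0235
grasp_force: 45.0
```

```bash
python3 - <<'E'
from rk import *
b=T(J,np.array([[6.5,35,0]])/1e3)
plan(b[0,0],b[0,1],.0462,J[2]+np.pi)
E
```

```text
t 18.6 pos [ 0.4607 -0.1334  0.0488] yaw 156.65 w 0.0235 gf 45.0 f [-4.5  2.1  0.8]
turn 0.09
shift mm [ 0.8 -0.6  2.6]
```

Call:
arm_command([
  [[0.0005,0,0.0015],0,0.6],
  [[0,0,0.0015],0,0.6],
  [[0,0,0],0,0.6],
  [[0,0,0],0,0.6],
])

```text
time_s: 18.95
tool_pos: [0.4607, -0.1334, 0.0461]
orientation: [[-0.918, 0.396, -0.002], [0.396, 0.918, 0.001], [0.002, -0.0, -1.0]]
ft_force: [-5.9, 3.3, 6.0]
gripper_width: 0.0234
grasp_force: 45.0
```

Call:
arm_command([
  [[0,0,0],0,0.46],
  [[0,0,0],0,0.36],
  [[0,0,0],0,0.36],
  [[0,0,0],0,0.36],
  [[0,0,-0.01],0,0.36],
])

```text
time_s: 19.45
tool_pos: [0.461, -0.1336, 0.0556]
orientation: [[-0.918, 0.396, -0.002], [0.396, 0.918, 0.0], [0.002, -0.0, -1.0]]
ft_force: [-0.5, 0.4, 0.2]
gripper_width: 0.0295
grasp_force: 0.0
```

Call:
arm_command([
  [[0,0,-0.03],0,0.36],
  [[0,0,-0.04],0,0.36],
  [[0,0,-0.035],0,0.2],
  [[0,0.045,0],3.5,0.2],
  [[0,0.045,0],3.5,0.2],
])

```text
time_s: 19.95
tool_pos: [0.5009, -0.0522, 0.1636]
orientation: [[-0.86, 0.51, 0.004], [0.51, 0.86, -0.001], [-0.004, 0.002, -1.0]]
ft_force: [0.3, 0.7, 0.2]
gripper_width: 0.0367
grasp_force: 0.0
```

Call:
arm_command([
  [[0,0.045,0],0,0.2],
  [[0,0.045,0],0,0.2],
  [[0,0,0],0,0.2],
  [[0,0,0],0,0.2],
])

```text
time_s: 20.35
tool_pos: [0.5453, 0.0262, 0.1614]
orientation: [[-0.864, 0.503, -0.0], [0.503, 0.864, -0.0], [-0.0, -0.0, -1.0]]
ft_force: [-0.7, -0.4, -0.4]
gripper_width: 0.037
grasp_force: 0.0
```

```bash
python3 - <<'E'
from rk import *
im=snap("top","top7.png");print([f for f in feats(im) if 130<f[0][0]<320 and 120<f[0][1]<250])
sc=snap("scene","sc7.png");print([f for f in feats(sc) if 150<f[0][0]<320 and 150<f[0][1]<250])
b=T(RK,np.array([[1.5,80,0]])/1e3)
plan(b[0,0],b[0,1],.12,RK[2]+np.pi)
it=[(J,box(-42,55,71,95,62),(0,255,0)),(J,box(-42,55,23,47,62),(0,255,0))]
overlay(im,"top",it,(130,110,330,260),"ov7.png",4)
E
```

```text
[([263.14, 207.41], 22), ([281.16, 215.26], 19)]
[([195.28, 161.45], 53), ([203.06, 176.94], 35), ([210.63, 178.0], 41), ([181.64, 224.09], 11)]
t 20.4 pos [0.5446 0.0248 0.1613] yaw 149.66 w 0.037 gf 0.0 f [-0.7 -0.2  0.1]
turn 0.12
shift mm [ 52.  148.3  41.3]
```

View pics/ov7.png

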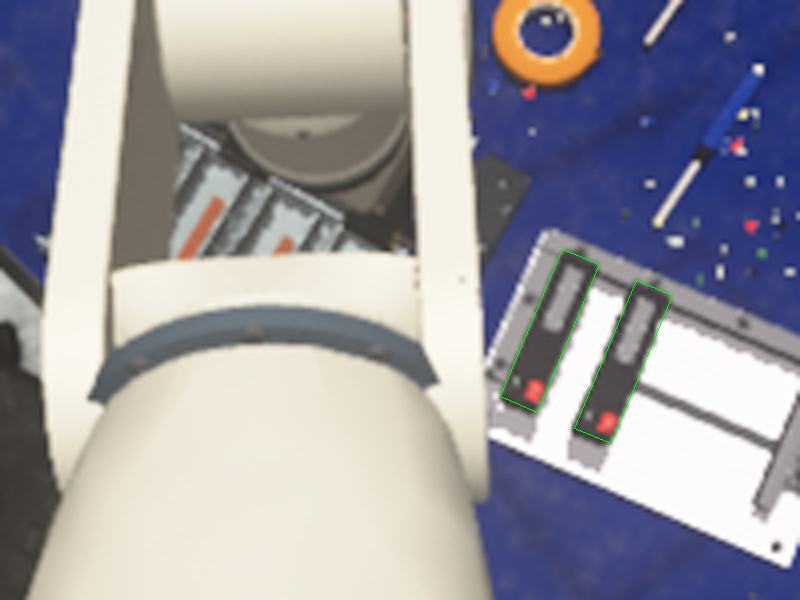

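Both batteries match the drawn outlines, with reds at (535,392) and (607,422) on the open side. The rack is still unmoved (red at 181.6,224.1), so I'm going for the third.

Call:
arm_command([
  [[0.013,0.037,0],0.1,0.2],
  [[0.013,0.037,0.01],0,0.2],
  [[0.013,0.037,0.015],0,0.2],
  [[0.013,0.037,0.02],0,0.2],
  [[0,0,0.02],0,0.2],
])

```text
time_s: 20.95
tool_pos: [0.5764, 0.1819, 0.0961]
orientation: [[-0.863, 0.506, 0.002], [0.506, 0.863, 0.001], [-0.001, 0.002, -1.0]]
ft_force: [-0.0, -0.8, -0.1]
gripper_width: 0.0366
grasp_force: 0.0
```

Call:
arm_command([
  [[0,0,0.02],0,0.2],
  [[0,0,0],0,0.2],
  [[0,0,0],0,0.2],
  [[0,0,0],0,0.2],
])

```text
time_s: 21.35
tool_pos: [0.576, 0.1787, 0.0774]
orientation: [[-0.862, 0.508, 0.002], [0.508, 0.862, 0.0], [-0.001, 0.001, -1.0]]
ft_force: [0.3, 0.5, 1.2]
gripper_width: 0.0369
grasp_force: 0.0
```

```bash
python3 - <<'E'
from rk import *
sc=snap("scene","sc8.png")
b=T(RK,np.array([[1.5,80,0]])/1e3)
plan(b[0,0],b[0,1],.042,RK[2]+np.pi)
a=cv2.imread("pics/sc7.png")[205:245,165:215].astype(int)
for d in range(1): print("red patch", sc[219:230:2,176:188:2,2].tolist())
E
```

```text
t 21.4 pos [0.5761 0.1789 0.0775] yaw 149.51 w 0.0368 gf 0.0 f [-0.9  0.1 -0.1]
turn -0.04
shift mm [ 1.  -0.5 35.5]
red patch [[59, 37, 31, 35, 79, 129], [52, 35, 37, 42, 60, 131], [44, 28, 67, 95, 73, 108], [49, 45, 66, 117, 64, 95], [54, 36, 36, 45, 36, 92], [55, 39, 45, 35, 39, 87]]
```

Call:
arm_command([
  [[0,0,0.01],0,0.2],
  [[0,0,0.01],0,0.2],
  [[0,0,0.01],0,0.2],
  [[0,0,0.005],0,0.2],
  [[0,0,0],0,0.2],
])

```text
time_s: 21.9
tool_pos: [0.5744, 0.1792, 0.0398]
orientation: [[-0.862, 0.506, -0.002], [0.506, 0.862, -0.001], [0.001, -0.002, -1.0]]
ft_force: [0.1, -0.1, -0.3]
gripper_width: 0.0367
grasp_force: 0.0
```

Call:
arm_command([
  [[0,0,0],0,0.6],
  [[0,0,0],0,0.6],
  [[0,0,0],0,0.6],
  [[0,0,0],0,0.6],
  [[0,0,0],0,0.6],
])

```text
time_s: 22.4
tool_pos: [0.5756, 0.1796, 0.0413]
orientation: [[-0.862, 0.507, 0.001], [0.507, 0.862, 0.0], [-0.0, 0.001, -1.0]]
ft_force: [0.6, 1.3, -0.9]
gripper_width: 0.0235
grasp_force: 45.0
```

Call:
arm_command([
  [[0,0,-0.006],0,0.6],
  [[0,0,-0.006],0,0.6],
  [[0,0,-0.008],0,0.6],
  [[0,0,-0.01],0,0.6],
  [[0,0,-0.02],0,0.6],
])

```text
time_s: 22.9
tool_pos: [0.5737, 0.1785, 0.091]
orientation: [[-0.862, 0.506, -0.003], [0.506, 0.862, -0.002], [0.002, -0.003, -1.0]]
ft_force: [0.4, -1.5, -3.7]
gripper_width: 0.0239
grasp_force: 45.0
```

Call:
arm_command([
  [[0,0,-0.02],0,0.6],
  [[0,0,-0.02],0,0.6],
  [[0,0,-0.02],0,0.6],
  [[0,0,0],0,0.6],
  [[0,0,0],0,0.6],
])

```text
time_s: 23.4
tool_pos: [0.575, 0.179, 0.1514]
orientation: [[-0.862, 0.507, 0.0], [0.507, 0.862, -0.0], [-0.0, -0.0, -1.0]]
ft_force: [-0.5, 0.4, -3.2]
gripper_width: 0.0233
grasp_force: 45.0
```

```bash
python3 - <<'E'
from rk import *
b=T(J,np.array([[4,-13,0]])/1e3)
plan(b[0,0],b[0,1],.15,J[2]+np.pi)
E
```

```text
t 23.4 pos [0.575  0.179  0.1514] yaw 149.57 w 0.0233 gf 45.0 f [-0.5  0.4 -3.2]
turn -7.0
shift mm [ -16.1 -380.7    1.4]
```

Call:
arm_command([
  [[0,0,0],-7.0,0.6],
  [[-0.002,-0.042,0],0,0.6],
  [[-0.002,-0.042,0],0,0.6],
  [[-0.002,-0.042,0],0,0.6],
  [[-0.002,-0.042,0],0,0.6],
])

```text
time_s: 23.9
tool_pos: [0.5138, 0.0206, 0.1497]
orientation: [[-0.918, 0.397, -0.003], [0.397, 0.918, -0.0], [0.002, -0.001, -1.0]]
ft_force: [0.6, 0.2, -2.3]
gripper_width: 0.0238
grasp_force: 45.0
```

Call:
arm_command([
  [[-0.002,-0.042,0],0,0.6],
  [[-0.002,-0.042,0],0,0.6],
  [[-0.002,-0.043,0],0,0.6],
  [[-0.002,-0.043,0],0,0.6],
  [[0,-0.043,0],0,0.6],
])

```text
time_s: 24.4
tool_pos: [0.4366, -0.1778, 0.1501]
orientation: [[-0.918, 0.397, -0.002], [0.397, 0.918, 0.001], [0.002, -0.0, -1.0]]
ft_force: [0.8, -0.8, -2.7]
gripper_width: 0.0233
grasp_force: 45.0
```

Call:
arm_command([
  [[0,0,0],0,0.6],
  [[0,0,0],0,0.6],
  [[0,0,0],0,0.6],
])

```text
time_s: 24.7
tool_pos: [0.4381, -0.1759, 0.1505]
orientation: [[-0.918, 0.398, -0.001], [0.398, 0.918, 0.001], [0.001, 0.0, -1.0]]
ft_force: [-0.9, -0.7, -2.9]
gripper_width: 0.0235
grasp_force: 45.0
```

```bash
python3 - <<'E'
from rk import *
b=T(J,np.array([[4,-13,0]])/1e3)
plan(b[0,0],b[0,1],.0463,J[2]+np.pi)
E
```

```text
t 24.7 pos [ 0.4381 -0.1759  0.1505] yaw 156.57 w 0.0235 gf 45.0 f [-0.9 -0.7 -2.9]
turn 0.0
shift mm [ -0.5  -0.7 104.2]
```

Call:
arm_command([
  [[0,0,0.03],0,0.6],
  [[0,0,0.03],0,0.6],
  [[0,0,0.025],0,0.6],
  [[0,0,0.01],0,0.6],
  [[0,0,0],0,0.6],
])

```text
time_s: 25.2
tool_pos: [0.4378, -0.1753, 0.0549]
orientation: [[-0.918, 0.396, -0.003], [0.396, 0.918, 0.001], [0.003, -0.0, -1.0]]
ft_force: [-0.7, 0.9, -2.3]
gripper_width: 0.0235
grasp_force: 45.0
```

Call:
arm_command([
  [[0,0,0.004],0,0.6],
  [[0,0,0.003],0,0.6],
  [[0,0,0],0,0.6],
  [[0,0,0],0,0.6],
])

```text
time_s: 25.6
tool_pos: [0.4387, -0.1767, 0.0496]
orientation: [[-0.917, 0.398, 0.001], [0.398, 0.917, -0.0], [-0.001, 0.0, -1.0]]
ft_force: [0.3, -0.1, -3.2]
gripper_width: 0.0235
grasp_force: 45.0
```

Call:
arm_command([
  [[-0.002,0,0],0,0.6],
  [[0,0,0],0,0.6],
  [[0,0,0],0,0.6],
])

```text
time_s: 25.9
tool_pos: [0.4399, -0.1772, 0.0491]
orientation: [[-0.917, 0.398, -0.001], [0.398, 0.917, 0.0], [0.001, 0.0, -1.0]]
ft_force: [-1.5, 1.1, -0.9]
gripper_width: 0.0237
grasp_force: 45.0
```

Call:
arm_command([
  [[-0.002,0,0],0,0.6],
  [[0,0,0],0,0.6],
  [[0,0,0],0,0.6],
])

```text
time_s: 26.2
tool_pos: [0.44, -0.1773, 0.0487]
orientation: [[-0.917, 0.398, -0.004], [0.398, 0.917, 0.002], [0.004, -0.0, -1.0]]
ft_force: [-6.6, 2.6, 2.9]
gripper_width: 0.0235
grasp_force: 45.0
```

```bash
python3 - <<'E'
from rk import *
b=T(J,np.array([[6.5,-13,0]])/1e3)
plan(b[0,0],b[0,1],.0458,J[2]+np.pi)
E
```

```text
t 26.2 pos [ 0.44   -0.1773  0.0487] yaw 156.56 w 0.0235 gf 45.0 f [-6.6  2.6  2.9]
turn -0.01
shift mm [-0.7 -0.2  2.9]
```

Call:
arm_command([
  [[0.001,0,0.0015],0,0.6],
  [[0,0,0.0015],0,0.6],
  [[0,0,0],0,0.6],
  [[0,0,0],0,0.6],
])

```text
time_s: 26.6
tool_pos: [0.44, -0.1773, 0.0457]
orientation: [[-0.917, 0.398, -0.002], [0.398, 0.917, 0.001], [0.002, -0.0, -1.0]]
ft_force: [-5.1, 2.4, -1.2]
gripper_width: 0.0237
grasp_force: 45.0
```

Call:
arm_command([
  [[0,0,0],0,0.46],
  [[0,0,0],0,0.36],
  [[0,0,0],0,0.36],
  [[0,0,0],0,0.36],
  [[0,0,-0.01],0,0.36],
])

```text
time_s: 27.1
tool_pos: [0.4406, -0.1775, 0.0557]
orientation: [[-0.918, 0.398, -0.001], [0.398, 0.918, 0.001], [0.002, -0.0, -1.0]]
ft_force: [0.1, 0.2, 0.4]
gripper_width: 0.0295
grasp_force: 0.0
```

Call:
arm_command([
  [[0,0,-0.03],0,0.36],
  [[0,0,-0.04],0,0.36],
  [[0,0,-0.035],0,0.2],
  [[0,-0.042,0],0,0.1],
  [[0.006,-0.043,0],0,0.1],
])

```text
time_s: 27.6
tool_pos: [0.4033, -0.2545, 0.1635]
orientation: [[-0.919, 0.395, 0.004], [0.395, 0.919, -0.003], [-0.005, -0.001, -1.0]]
ft_force: [1.2, -0.9, -0.1]
gripper_width: 0.0417
grasp_force: 0.0
```

Call:
arm_command([
  [[0,0,0],8.5,0.1],
  [[0,0,0],8.5,0.1],
  [[0,0,0],8.5,0.1],
  [[0,0,0],8.5,0.1],
  [[0,0,0],8.5,0.1],
])

```text
time_s: 28.1
tool_pos: [0.4019, -0.2535, 0.1619]
orientation: [[-0.402, 0.916, 0.001], [0.916, 0.402, -0.0], [-0.001, 0.0, -1.0]]
ft_force: [-0.4, 0.3, -0.2]
gripper_width: 0.0411
grasp_force: 0.0
```

Call:
arm_command([
  [[0,0,0],8.5,0.1],
  [[0,0,0],8.5,0.1],
  [[0,0,0],8.5,0.1],
  [[0,0,0],8.5,0.1],
  [[0,0,0],8.5,0.1],
])

```text
time_s: 28.6
tool_pos: [0.4019, -0.2534, 0.1619]
orientation: [[0.322, 0.947, 0.001], [0.947, -0.322, -0.0], [-0.0, 0.001, -1.0]]
ft_force: [0.1, -0.2, 0.5]
gripper_width: 0.0413
grasp_force: 0.0
```

Call:
arm_command([
  [[0,0,0],5.0,0.1],
  [[0,0,0],0,0.1],
  [[0,0,0],0,0.1],
])

```text
time_s: 28.9
tool_pos: [0.4019, -0.2534, 0.1616]
orientation: [[0.395, 0.919, 0.0], [0.919, -0.395, -0.0], [-0.0, 0.001, -1.0]]
ft_force: [0.4, -0.0, 1.0]
gripper_width: 0.0413
grasp_force: 0.0
```

```bash
python3 - <<'E'
from rk import *
im=snap("top","top9.png");print([f for f in feats(im) if 130<f[0][0]<320 and 120<f[0][1]<250])
b=T(J,np.array([[0,-98,0]])/1e3)
plan(b[0,0],b[0,1],.044,J[2]+np.pi/2)
E
```

```text
[([263.12, 207.29], 24), ([281.27, 215.41], 22), ([299.95, 223.26], 19)]
t 28.9 pos [ 0.4019 -0.2534  0.1615] yaw 66.72 w 0.0412 gf 0.0 f [-0.5  0.4 -0.2]
turn 0.15
shift mm [ -0.2  -1.1 117.5]
```

Call:
arm_command([
  [[0,-0.001,0.04],0,0.1],
  [[0,0,0.04],0,0.1],
  [[0,0,0.025],0,0.1],
  [[0,0,0.012],0,0.1],
  [[0,0,0],0,0.1],
], force=40)

```text
time_s: 29.45
tool_pos: [0.4002, -0.2525, 0.0431]
orientation: [[0.397, 0.918, -0.002], [0.918, -0.397, 0.001], [0.0, -0.003, -1.0]]
ft_force: [0.5, 0.7, 0.2]
gripper_width: 0.0413
grasp_force: 0.0
```

Call:
arm_command([
  [[0,0,0],0,0.8],
  [[0,0,0],0,0.8],
  [[0,0,0],0,0.8],
  [[0,0,0],0,0.8],
  [[0,0,0],0,0.8],
])

```text
time_s: 29.95
tool_pos: [0.4005, -0.2529, 0.0451]
orientation: [[0.397, 0.918, -0.0], [0.918, -0.397, -0.0], [-0.0, -0.0, -1.0]]
ft_force: [-3.5, 0.7, 9.4]
gripper_width: 0.0173
grasp_force: 40.0
```

Call:
arm_command([
  [[0.009,0,0],0,0.8],
  [[0.01,0,0],0,0.8],
  [[0.01,0,0],0,0.8],
  [[0.009,0,0],0,0.8],
  [[0.005,0,0],0,0.8],
])

```text
time_s: 30.45
tool_pos: [0.4181, -0.2135, 0.0451]
orientation: [[0.397, 0.918, 0.0], [0.918, -0.397, -0.001], [-0.001, 0.0, -1.0]]
ft_force: [-4.3, -2.2, 7.4]
gripper_width: 0.0171
grasp_force: 40.0
```

Call:
arm_command([
  [[0.002,0,0],0,0.8],
  [[0.002,0,0],0,0.8],
  [[0.002,0,0],0,0.8],
  [[0.002,0,0],0,0.8],
  [[0.002,0,0],0,0.8],
])

```text
time_s: 30.95
tool_pos: [0.4219, -0.2049, 0.0451]
orientation: [[0.397, 0.918, 0.0], [0.918, -0.397, -0.001], [-0.001, 0.001, -1.0]]
ft_force: [-4.6, -3.9, 6.7]
gripper_width: 0.0175
grasp_force: 40.0
```

```bash
python3 - <<'E'
from rk import *
im=snap("top","top10.png");print([f for f in feats(im) if 130<f[0][0]<320 and 120<f[0][1]<250])
b=T(J,np.array([[0,0,0]])/1e3)
plan(b[0,0],b[0,1],.044,J[2]+np.pi/2)
E
```

```text
[([263.12, 207.29], 24), ([281.27, 215.41], 22)]
t 31.0 pos [ 0.4219 -0.2047  0.0451] yaw 66.61 w 0.0172 gf 40.0 f [-4.9 -2.6  6.6]
turn 0.04
shift mm [45.2 -0.1  1.1]
```

Call:
arm_command([
  [[0.0025,0,0],0,0.8],
  [[0.0025,0,0],0,0.8],
  [[0.0025,0,0],0,0.8],
  [[0.0025,0,0],0,0.8],
  [[0.0025,0,0],0,0.8],
])

```text
time_s: 31.5
tool_pos: [0.4269, -0.1935, 0.0452]
orientation: [[0.397, 0.918, 0.0], [0.918, -0.397, -0.001], [-0.001, 0.001, -1.0]]
ft_force: [-4.4, -4.4, 6.2]
gripper_width: 0.0172
grasp_force: 40.0
```

```bash
python3 - <<'E'
from rk import *
im=snap("top","top11.png")
b=T(J,np.array([[0,0,0]])/1e3)
plan(b[0,0],b[0,1],.044,J[2]+np.pi/2)
sc=snap("scene","sc11.png")
a=cv2.resize(im[150:260,240:360],None,fx=4,fy=4)[:400];c=cv2.resize(sc[150:260,240:340],None,fx=4,fy=4)[:400,:320]
cv2.imwrite("pics/m11.png",np.hstack([a,c]))
E
```

```text
t 31.6 pos [ 0.4271 -0.1932  0.0452] yaw 66.6 w 0.017 gf 40.0 f [-3.6 -2.9  6.2]
turn 0.04
shift mm [32.6 -0.3  1.2]
```

View pics/m11.png

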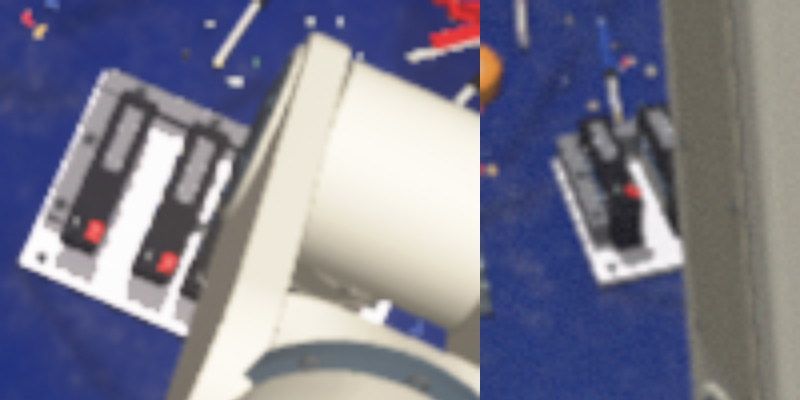

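The third battery has been pushed upright to near (205,280), closing on the second. I'll carry on pushing slowly.

Call:
arm_command([
  [[0.0025,0,0],0,0.8],
  [[0.0025,0,0],0,0.8],
  [[0.0025,0,0],0,0.8],
  [[0.0025,0,0],0,0.8],
  [[0.0025,0,0],0,0.8],
])

```text
time_s: 32.1
tool_pos: [0.4319, -0.1823, 0.0452]
orientation: [[0.397, 0.918, 0.0], [0.918, -0.397, -0.002], [-0.002, 0.001, -1.0]]
ft_force: [-5.4, -7.1, 5.7]
gripper_width: 0.0172
grasp_force: 40.0
```

Call:
arm_command([
  [[0.0025,0,0],0,0.8],
  [[0.0025,0,0],0,0.8],
  [[0.0025,0,0],0,0.8],
  [[0.0025,0,0],0,0.8],
  [[0.0025,0,0],0,0.8],
])

```text
time_s: 32.6
tool_pos: [0.4371, -0.171, 0.0452]
orientation: [[0.397, 0.918, 0.001], [0.918, -0.397, -0.002], [-0.001, 0.001, -1.0]]
ft_force: [-4.8, -7.0, 5.4]
gripper_width: 0.0169
grasp_force: 40.0
```

Call:
arm_command([
  [[0.002,0,0],0,0.8],
  [[0.002,0,0],0,0.8],
  [[0,0,0],0,0.8],
  [[0,0,0],0,0.8],
])

```text
time_s: 33.0
tool_pos: [0.4387, -0.1671, 0.0452]
orientation: [[0.397, 0.918, 0.001], [0.918, -0.397, -0.001], [-0.001, 0.001, -1.0]]
ft_force: [-3.3, -4.9, 6.2]
gripper_width: 0.0172
grasp_force: 40.0
```

```bash
python3 - <<'E'
from rk import *
b=T(J,np.array([[0,0,0]])/1e3)
plan(b[0,0],b[0,1],.044,J[2]+np.pi/2)
E
```

```text
t 33.0 pos [ 0.4387 -0.1671  0.0452] yaw 66.61 w 0.0172 gf 40.0 f [-3.3 -4.9  6.2]
turn 0.05
shift mm [ 4.  -0.6  1.2]
```

Call:
arm_command([
  [[0.0015,0,0],0,0.8],
  [[0.0015,0,0],0,0.8],
  [[0,0,0],0,0.8],
])

```text
time_s: 33.3
tool_pos: [0.4399, -0.1644, 0.0452]
orientation: [[0.397, 0.918, 0.001], [0.918, -0.397, -0.002], [-0.001, 0.001, -1.0]]
ft_force: [-3.9, -6.3, 5.6]
gripper_width: 0.0171
grasp_force: 40.0
```

Call:
arm_command([
  [[0.001,0,0],0,0.8],
  [[0.001,0,0],0,0.8],
  [[0,0,0],0,0.8],
])

```text
time_s: 33.6
tool_pos: [0.4405, -0.1632, 0.0452]
orientation: [[0.396, 0.918, 0.0], [0.918, -0.396, -0.003], [-0.002, 0.001, -1.0]]
ft_force: [-5.8, -10.5, 5.2]
gripper_width: 0.0173
grasp_force: 40.0
```

```bash
python3 - <<'E'
from rk import *
b=T(J,np.array([[0,0,0]])/1e3)
plan(b[0,0],b[0,1],.044,J[2]+np.pi/2)
E
```

```text
t 33.6 pos [ 0.4405 -0.1632  0.0452] yaw 66.66 w 0.0173 gf 40.0 f [ -5.8 -10.5   5.2]
turn 0.09
shift mm [-0.3 -0.6  1.2]
```

Call:
arm_command([
  [[0.001,0,0],0,0.8],
  [[0.001,0,0],0,0.8],
  [[0,0,0],0,0.8],
])

```text
time_s: 33.9
tool_pos: [0.4406, -0.1629, 0.0452]
orientation: [[0.395, 0.919, -0.001], [0.919, -0.395, -0.005], [-0.005, 0.001, -1.0]]
ft_force: [-10.1, -23.4, 6.6]
gripper_width: 0.0174
grasp_force: 40.0
```

Call:
arm_command([
  [[0,0,0],0,0.6],
  [[0,0,0],0,0.2],
  [[0,0,0],0,0.1],
  [[0,0,-0.02],0,0.1],
  [[0,0,-0.04],0,0.1],
])

```text
time_s: 34.4
tool_pos: [0.4395, -0.1589, 0.1029]
orientation: [[0.397, 0.918, -0.005], [0.918, -0.397, 0.002], [-0.0, -0.005, -1.0]]
ft_force: [1.0, 0.4, -0.1]
gripper_width: 0.0413
grasp_force: 0.0
```

Call:
arm_command([
  [[0,0,-0.05],0,0.1],
  [[-0.05,0,0],0,0.1],
  [[-0.05,0,0],0,0.1],
  [[-0.05,0,0],0,0.1],
  [[-0.05,0,0],0,0.1],
])

```text
time_s: 34.9
tool_pos: [0.3612, -0.3447, 0.1548]
orientation: [[0.397, 0.918, 0.001], [0.918, -0.397, -0.001], [-0.0, 0.001, -1.0]]
ft_force: [1.0, -0.1, 0.7]
gripper_width: 0.0413
grasp_force: 0.0
```

```bash
python3 - <<'E'
from rk import *
im=snap("top","top12.png")
R=[f for f in feats(im) if 240<f[0][0]<320 and 180<f[0][1]<250];print(R)
for f in R:
    w=ray("top",f[0],.068)[:2]-J[:2];c,s=np.cos(J[2]),np.sin(J[2]);print(np.round([c*w[0]+s*w[1],-s*w[0]+c*w[1]],4))
for f in ([263.12,207.29],[281.27,215.41],[299.95,223.26]):
    w=ray("top",f,.068)[:2]-J[:2];print("before",np.round([c*w[0]+s*w[1],-s*w[0]+c*w[1]],4))
plan(.3,-.4,.15)
it=[(J,box(-42,55,y,y+24,62),(0,255,0)) for y in(71,47,23)]+[(J,box(-40,40,11,23,34),(0,0,255))]
overlay(im,"top",it,(240,155,360,255),"ov12.png",6)
E
```

```text
[([263.04, 207.39], 23), ([272.22, 211.3], 23), ([281.36, 215.36], 22)]
[-0.0318  0.0775]
[-0.0318  0.0537]
[-0.0322  0.0299]
before [-0.0315  0.0774]
before [-0.0324  0.0301]
before [-0.0322 -0.018 ]
t 35.0 pos [ 0.3591 -0.3509  0.155 ] yaw 66.53 w 0.0414 gf 0.0 f [-1.2 -4.4  0.9]
shift mm [-68.6 -34.7   5.2]
```

View pics/ov12.png

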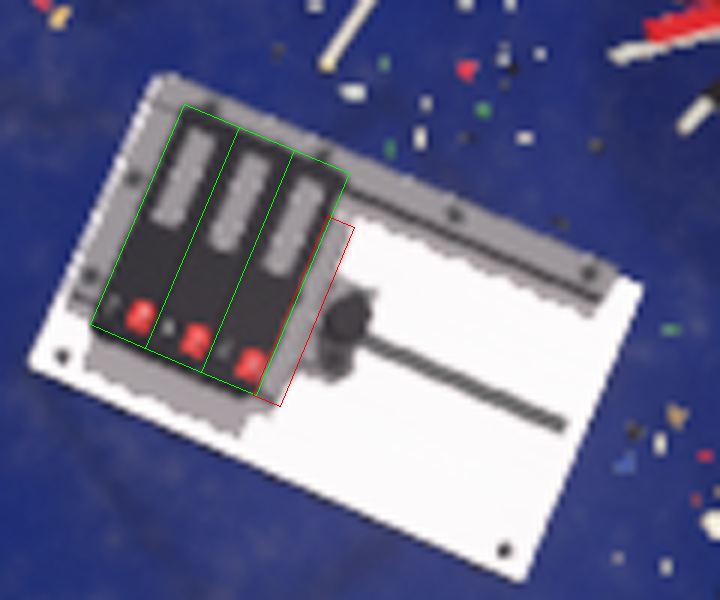

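The three batteries stand closed up in the corner. Their red terminals are in line, spaced 23.8 mm and within 0.4 mm of each other in x. The follower face bears on the last one, so I'm handing the job in.

Call:
arm_command([
  [[0,0,0],0,0.1],
  [[0,0,0],0,0.1],
  [[0,0,0],0,0.1],
  [[0,0,0],0,0.1],
])

```text
time_s: 35.35
tool_pos: [0.3624, -0.3421, 0.1541]
orientation: [[0.396, 0.918, -0.0], [0.918, -0.396, 0.0], [0.0, -0.0, -1.0]]
ft_force: [-0.8, 0.1, -0.9]
gripper_width: 0.0415
grasp_force: 0.0
```

```bash
python3 -c "
from station import env
print(env.sign_off())"
```

```text
the job is handed in; nothing more can be done
None
```

I handed the job in at 35 s with no verdict returned: all three batteries from the rack stand upright and closed up in the jig corner, terminals at the open side, with the follower pressed against the last one and the tape, cutters and screwdriver never touched.

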